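Line up the tiles and clear salt and pepper off the hob

ROBOT

A 6-joint arm with a two-finger parallel gripper is mounted at the origin on a cart in front of the work surface, level with it; the furniture and walls round the work are solid. World frame = base frame: x ahead of the robot, y to its left, z up, the work surface at z = 0. Lengths are in m, angles in rad, forces in N, time in s.
With the tool pointing down it reaches from about 0.375 to 0.75 m from the base axis. Payload 9 kg.
Tool frame: the origin (TCP) lies between the finger pads; the fingertips stand 19 mm ahead of it and the grasp point (between the pads) is the TCP (robot.tips_ahead is the distance from the TCP to the fingertips, in m); z points along the fingers, y is the line along which they close (so a half turn about z gives the same grasp; the last joint's range is limited). The gripper opens to 85 mm and grips with 20 to 120 N. Pads are 22 mm wide; open, the fingers measure 114 mm over their backs; the gripper's body (76 mm by 85 mm) begins 54 mm behind the grasp point. The pads swing forward as they close: fully open they stand 13 mm farther back than shut.
Start: joints at [1.126, 0.104, 0.097, 1.564, 0, 1.353], TCP at [0.135, 0.585, 0.25] pointing down, gripper open.
Joint ranges: [-2.99, 2.99], [-0.84, 1.86], [-1.1, 1.16], [-1.84, 2.11], [-1.51, 1.56], [-3.14, 3.14]. Speed limits (rad/s): [2.22, 2.22, 2.57, 3.14, 3.14, 3.14].

INTERFACE

Orientations are given as a unit quaternion [w, x, y, z].
In Python, from plant import read_state, eyes, robot gives the robot as it stands.
- The arm moves only by the tool move_arm, never from a script. Its argument "moves" is a list of rows, each a list of 5 numbers: the opening, from 0 (shut) to 1 (fully open), then the shift along the tool's x, y, z in m, then the turn about the tool's z in degrees. In form: [[jaw, x, y, z, spin], ...]. A call has 1 to 20 rows; each row is the pose to reach, as a shift and turn from the pose commanded when the call began, along the tool's axes at that moment; what a row does not reach only later rows make up. A row lasts 1/8 s, in which the tool goes at most 62.5 mm and 10.7 degrees, less where a joint would pass 70% of its speed; a pose out of reach is approached as far as the arm can. A call with a gripper value outside its range is refused whole. The fingers move at their own pace and stop on an object; "newtons" is the grip in N (left out, the last holds). Time passes only in rows, so rows that repeat a pose let the fingers close. It gives the time, the measured TCP pose, the force, the opening and the grip force at its end, in the units of the state.
- read_state(): the state, without advancing time (a new reading comes with each control period).
- eyes.grab_frame(name): name is "side" or "top" or "wrist"; returns a dict with "frame" (420x560x3 uint8, blue, green, red), "camera_matrix" (3x3 intrinsics, pixels), "world_from_camera" (4x4, takes a point from camera to world coordinates); the wrist camera has in their place "tool_from_camera" (4x4, takes a point from camera to tool coordinates, whose origin is the TCP and whose axes are the flange's). Camera axes: x right, y up, looking along -z (the intrinsics and any distortion apply to the point x, -y, -z); pixel columns grow to the right and rows downward; lengths in m; the calibration is good to about 2 mm. A picture is of the moment at which its call begins: read the wrist's pose just before it. There is no depth.
- robot.sign_off(): hands the job in; it is judged then, once.
The state is a dict: "time": time; "joint_pos": joint angles; "joint_vel": joint speeds; "tau": joint torques, N m; "eef_pos": TCP position; "tcp_rot": TCP orientation; "contact_force": force on the tool from outside, world axes, zero at the start; "wrist_torque": the same for the moment, N m; "grip_width": finger opening in m; "grip_force": force on a finger pad.
Only numpy, scipy, OpenCV 4.12 (cv2) and the standard library are available. Lean on these libraries where they do the work, as an engineer would, in place of code of your own. Each camera call takes 0.05 s, during which the arm holds its last target. There are 200 camera calls.

TASK

Slide the three loose white tiles on the wooden board, without lifting them, into one straight closed-up row: flat against the back rail, edge to edge, with the row pushed up to the end stop. Only then take the pepper mill off the hob and stand it upright in the centre of the middle tile and the salt shaker, also from the hob, upright in the centre of the tile at the open end of the row, leaving the tile beside the end stop empty. Do not knock over the mill or the shaker, and leave the tin and the jars behind the board alone.

Things in the scene. Friction and masses are not known exactly. Their poses are not given: they have to be found in the camera images.
- board: Fixed brown wooden board, top 16 mm above the worktop; raised back rail on its far edge, raised end stop at its right end (both 14 mm thick, tops at 34 mm); near and left edges open. Origin: inner corner of rail and stop, worktop height. +x away from the robot into the rail (inner face x = 0), +y left along the rail (stop face y = 0). Board spans x -205..0, y 0..375 mm.
- cell0 (a point): Point on the board's top where the centre of the underside of the tile beside the end stop belongs (board frame x = -45, y = 45, z = 16 mm). This tile stays empty.
- cell1 (a point): The same for the middle tile of the row (board frame x = -45, y = 135, z = 16 mm); the pepper mill ends above it.
- cell2 (a point): The same for the last tile, at the open end of the row (board frame x = -45, y = 225, z = 16 mm); the salt shaker ends above it.
- tile_right: Plain white ceramic tile, 90 x 90 x 12 mm, 0.19 kg, loose and flat on the board, the rightmost (nearest the end stop) of three at the start, its centre 75 to 105 mm from the rail, slightly turned, clear of its neighbours. Too wide to grip: push its edge with the fingertips. Origin: centre of its underside; x, y along its edges, z up. The tiles are alike and may take any place in the row.
- tile_mid: Plain white ceramic tile, 90 x 90 x 12 mm, 0.19 kg, loose and flat on the board, the middle one of three at the start, its centre 75 to 105 mm from the rail, slightly turned, clear of its neighbours. Too wide to grip: push its edge with the fingertips. Origin: centre of its underside; x, y along its edges, z up. The tiles are alike and may take any place in the row.
- tile_left: Plain white ceramic tile, 90 x 90 x 12 mm, 0.19 kg, loose and flat on the board, the leftmost of three at the start, its centre 75 to 105 mm from the rail, slightly turned, clear of its neighbours. Too wide to grip: push its edge with the fingertips. Origin: centre of its underside; x, y along its edges, z up. The tiles are alike and may take any place in the row.
- mill: Dark wooden pepper mill, 170 mm tall, round, 58 mm across at the foot, 0.18 kg; its round head, 49 mm across, spans heights 123 to 159 mm (grip from above at 140 mm). Starts upright on the black hob left of the board (its glass is 6 mm above the worktop), nearer to or farther from the robot than the shaker. Origin: centre of its underside, z up.
- shaker: Glass salt shaker with a grey top, 90 mm tall, round, body 44 mm across up to 74 mm high, top 34 mm across, 0.10 kg; grip from above at 55 mm height. Starts upright on the hob beside the mill. Origin: centre of its underside, z up.
- tin: Food tin, 76 mm across, 58 mm tall, standing behind the board, just left of a fixed white microwave. Bystander. Origin: centre of its underside. (The microwave is 270 mm tall and fills x beyond 0.49 m, y from -0.15 to -0.58 m: move the arm in round or above it.)
- jar: Big glass jar with a green lid, 89 mm across, 137 mm tall, standing behind the board's left part. Bystander. Origin: centre of its underside.
- spice_jar: Slim spice jar with a black lid, 41 mm across, 105 mm tall, standing behind the board. Bystander. Origin: centre of its underside.

How it is judged:
By the outcome, as a careful person would: the job done as asked, in the order asked, and still so for the second after the job is handed in, with the robot touching nothing.
It also fails if it takes over 72 s, if anything falls off the work surface, if the arm or the gripper's body presses on something with over 40 N, if the wrist force passes 120 N, or if a joint passes its speed limit or range.

## Working session

There is one attempt and no reset: what is moved stays moved. The work goes in short steps, Python scripts to look and compute and a tool call to move; the robot and the scene stay as the last step left them, time stands still between calls to the robot, and variables do not carry over. Pictures are saved under pics/ and viewed, at most 10 in all, crops included, and the job is handed in when it is done.

Besides the shell and the picture viewer there is one more tool, called as name([rows], argument=value, ...), one row to a line, values as JSON. move_arm: Moves the arm, as the interface text tells. Its arguments: {"type":"object","properties":{"moves":{"type":"array","items":{"type":"array","items":{"type":"number"}}},"newtons":{"type":"number"}},"required":["moves"]}

```bash
mkdir -p pics; ls; python3 - <<'E'
from plant import read_state, eyes, robot
import cv2, numpy as np
s=read_state(); print(s['time'],s['eef_pos'],s['tcp_rot'],s['grip_width'])
for n in('top','side'):
    f=eyes.grab_frame(n); cv2.imwrite(f'pics/{n}0.png',f['frame']); print(n,np.round(f['camera_matrix'],1).tolist(),np.round(f['world_from_camera'],3).tolist(), [k for k in f])
E
```

```text
pics
0.0 [0.13477071 0.58436519 0.2495228 ] [-2.06673863e-04  1.13152525e-01  9.93577416e-01 -6.17794676e-04] 0.08526061453379592
top [[521.1, 0.0, 273.3], [0.0, 521.1, 212.7], [0.0, 0.0, 1.0]] [[-0.014, 0.992, -0.123, 0.437], [-1.0, -0.015, -0.008, 0.17], [-0.01, 0.123, 0.992, 1.391], [0.0, 0.0, 0.0, 1.0]] ['frame', 'camera_matrix', 'world_from_camera']
side [[466.3, 0.0, 275.2], [0.0, 466.3, 198.6], [0.0, 0.0, 1.0]] [[-1.0, 0.012, -0.0, 0.609], [-0.008, -0.651, 0.759, 0.973], [0.009, 0.759, 0.651, 0.718], [0.0, 0.0, 0.0, 1.0]] ['frame', 'camera_matrix', 'world_from_camera']
```

View pics/top0.png

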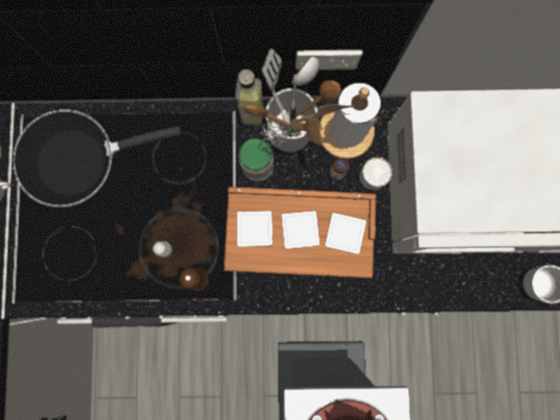

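View pics/side0.png

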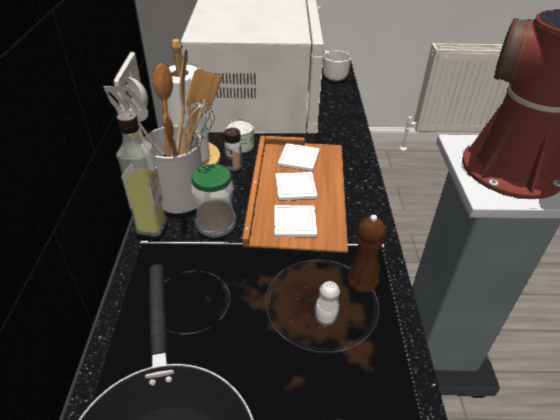

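The top view shows the tiles at about (254,229), (300,230) and (346,234). The mill is at (190,278), the shaker at (163,248), the rail runs along row ~193 and the end stop is at column ~373. In the side view the mill is at (368,255), farther right and nearer the robot, and the shaker is at (328,302).

```bash
cat > h.py <<'E'
from plant import read_state, eyes, robot
import cv2, numpy as np
def ray(f,uv,z,T=None):
    uv=np.atleast_2d(np.asarray(uv,float)); K=f['camera_matrix']; T=f['world_from_camera'] if T is None else T
    d=np.c_[(uv[:,0]-K[0,2])/K[0,0],-(uv[:,1]-K[1,2])/K[1,1],-np.ones(len(uv))]@T[:3,:3].T
    return T[:3,3]+d*((z-T[2,3])/d[:,2])[:,None]
def proj(f,p,T=None):
    K=f['camera_matrix']; T=f['world_from_camera'] if T is None else T
    c=(np.atleast_2d(p)-T[:3,3])@T[:3,:3]
    return np.c_[K[0,0]*c[:,0]/-c[:,2]+K[0,2],K[1,1]*-c[:,1]/-c[:,2]+K[1,2]]
def white(f,box):
    g=f['frame'].astype(int); m=((g.min(2)>150)).astype(np.uint8)
    k=np.zeros_like(m); x0,y0,x1,y1=box; k[y0:y1,x0:x1]=1
    return m*k
def rects(f,z,box,T=None,amin=300):
    out=[]
    for c in cv2.findContours(white(f,box),cv2.RETR_EXTERNAL,cv2.CHAIN_APPROX_NONE)[0]:
        if cv2.contourArea(c)<amin: continue
        w=ray(f,c[:,0,:],z,T)[:,:2]
        r=cv2.minAreaRect((w*1000).astype(np.float32)); a=r[2]; a=(a+45)%90-45
        out.append((np.round(r[0],1),np.round(r[1],1),round(a,1)))
    return sorted(out,key=lambda r:r[0][1])
E
python3 - <<'E'
from h import *
f=eyes.grab_frame('top'); s=eyes.grab_frame('side')
print(f['camera_matrix'].tolist())
for r in rects(f,.028,(226,195,372,275)): print('top',r)
for r in rects(s,.028,(245,140,345,245)): print('side',r)
# board
for n,g,box in(('top',f,(220,180,380,282)),('side',s,(240,130,352,250))):
    h=cv2.cvtColor(g['frame'],cv2.COLOR_BGR2HSV); m=((h[...,0]<20)&(h[...,1]>90)&(h[...,2]>90)).astype(np.uint8)
    k=np.zeros_like(m);k[box[1]:box[3],box[0]:box[2]]=1
    c=max(cv2.findContours(m*k,cv2.RETR_EXTERNAL,cv2.CHAIN_APPROX_NONE)[0],key=cv2.contourArea)
    q=cv2.approxPolyDP(cv2.convexHull(c),6,True)[:,0,:]
    print(n,'board',[(p.tolist(),np.round(ray(g,p,.016)[0,:2]*1000).tolist(),np.round(ray(g,p,.034)[0,:2]*1000).tolist()) for p in q])
cv2.imwrite('pics/z.png',cv2.resize(f['frame'][180:300,140:390],None,fx=3.2,fy=3.2,interpolation=cv2.INTER_CUBIC))
E
```

```text
[[521.1354273095587, 0.0, 273.34610166139413], [0.0, 521.1354273095587, 212.66886910371744], [0.0, 0.0, 1.0]]
top (array([550.6,  -6.4]), array([92.7, 93.2]), -14.0)
top (array([561.9, 111.7]), array([93.3, 93.2]), 4.9)
top (array([566.1, 231.5]), array([92.1, 92.6]), -0.3)
side (array([550.8,  -3.3]), array([97. , 90.5]), -14.2)
side (array([561.6, 114.6]), array([91. , 96.4]), 4.9)
side (array([566. , 235.3]), array([90.4, 94.8]), 1.0)
top board [([228, 188], [677.0, 302.0], [674.0, 300.0]), ([375, 194], [654.0, -90.0], [651.0, -87.0]), ([372, 276], [437.0, -74.0], [437.0, -71.0]), ([225, 270], [459.0, 311.0], [458.0, 309.0])]
side board [([261, 135], [650.0, -116.0], [649.0, -88.0]), ([341, 145], [434.0, -71.0], [439.0, -45.0]), ([347, 249], [460.0, 310.0], [463.0, 327.0]), ([244, 245], [672.0, 302.0], [671.0, 319.0])]
```

View pics/z.png

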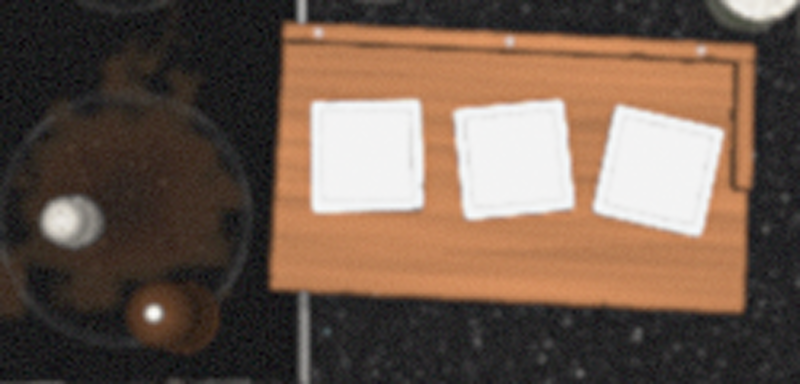

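```bash
cat >> h.py <<'E'
E
python3 - <<'E'
from h import *
f=eyes.grab_frame('top'); s=eyes.grab_frame('side'); print(robot.tips_ahead)
def bl(g,box,t,ks=1):
    x0,y0,x1,y1=box; m=(g['frame'][y0:y1,x0:x1].min(2)>t).astype(np.uint8)
    n,_,st,c=cv2.connectedComponentsWithStats(m); i=1+np.argmax(st[1:,4]); return c[i]+[x0,y0],st[i]+[x0,y0,0,0,0]
def tri(u,v):
    A=[];b=[]
    for g,p in((f,u),(s,v)):
        o=g['world_from_camera'][:3,3]; d=ray(g,p,0)[0]-o; d/=np.linalg.norm(d); P=np.eye(3)-np.outer(d,d); A.append(P);b.append(P@o)
    x=np.linalg.lstsq(np.vstack(A),np.hstack(b),rcond=None)[0]; return np.round(x*1000,1), proj(f,x)-u
for nm,a,b,t,z in(('mill',(180,268,200,288),(362,208,384,228),130,.172),('shaker',(148,236,178,262),(312,278,344,328),120,.09)):
    u,su=bl(f,a,t); v,sv=bl(s,b,t); print(nm,u,su,v,sv,'tri',tri(u,v),'topray',np.round(ray(f,u,z)*1000,1))
# rail inner dark line / board lines (top view), vertical gradient sub-pixel
g=cv2.cvtColor(f['frame'],cv2.COLOR_BGR2GRAY).astype(float)
P=[(c,190+np.argmin(g[190:203,c])) for c in range(240,362,3)]
P=np.array(P); l=np.polyfit(P[:,0],P[:,1],1); r=P[:,1]-np.polyval(l,P[:,0]); P=P[abs(r)<1.2]; l=np.polyfit(P[:,0],P[:,1],1)
w=ray(f,np.c_[[240,360],np.polyval(l,[240,360])],.034)*1000; print('rail',w, np.degrees(np.arctan2(w[0,0]-w[1,0],w[0,1]-w[1,1])))
Q=np.array([(365+np.argmin(g[r,365:375]),r) for r in range(205,235,2)]); print('stop',Q[:,0],np.round(ray(f,Q[[0,-1]],.034)*1000))
h=cv2.cvtColor(f['frame'],cv2.COLOR_BGR2HSV)
for nm,m,z in(('jar',(abs(h[...,0].astype(int)-65)<20)&(h[...,1]>100),.137),):
    n,_,st,c=cv2.connectedComponentsWithStats(m.astype(np.uint8)); i=1+np.argmax(st[1:,4]); print(nm,c[i],ray(f,c[i],z))
E
```

```text
0.019
mill [187.52173913 277.60869565] [185 275   6   6  23] [373.33333333 217.2       ] [371 215   6   6  30] tri (array([439.5, 381.9, 172.8]), array([[-0.02656614,  0.1027354 ]])) topray [[439.8 382.  172. ]]
shaker [161.03448276 248.24712644] [153 242  17  14 174] [326.57244656 310.14964371] [317 298  22  25 421] tri (array([516.4, 475.5,  35.1]), array([[-0.04444807,  0.20932806]])) topray [[513.7 463.   90. ]]
rail [[655.05969072 268.68680498  34.        ]
 [664.30789063 -47.74891673  34.        ]] -1.6740588824034646
stop [369 369 369 369 369 369 369 369 369 369 369 369 369 369 369] [[622. -70.  34.]
 [549. -67.  34.]]
jar [254.50623886 153.8342246 ] [[0.73978127 0.2248806  0.137     ]]
```

```bash
cat >> h.py <<'E'
from scipy.spatial.transform import Rotation as Ro
O=np.array([.640,-.0733]); YAW=np.radians(-3.3)
ex=np.array([np.cos(YAW),np.sin(YAW)]); ey=np.array([-ex[1],ex[0]])
def b2w(x,y): return O+x/1000*ex+y/1000*ey
def w2b(p): d=np.asarray(p)[:2]-O; return np.array([d@ex,d@ey])*1000
def Rt(s): return Ro.from_quat(np.roll(s['tcp_rot'],-1)).as_matrix()
def plan(*pts):
    "pts: (x,y,z) mm, world; prints shifts in tool axes (mm), yaw of tool y vs board y"
    s=read_state(); R=Rt(s); p=s['eef_pos']
    yaw=np.degrees(np.arctan2(-R[0,1],R[1,1])-YAW)
    print('t',round(s['time'],2),'tcp',np.round(p*1000,1),'board',np.round(w2b(p),1),'yaw-board',round(yaw,2),'F',np.round(s['contact_force'],1),'w',round(s['grip_width'],4))
    for q in pts: print(q,'->',np.round(R.T@(np.array(q)-p*1000),1))
def bp(x,y,z): return (*np.round(b2w(x,y)*1000,1),z)
E
python3 -c "
from h import *
plan(bp(-168,62,150),bp(-168,62,60))"
```

```text
t 0.3 tcp [134.9 584.6 250.1] board [-542.2  627.7] yaw-board -9.69 F [-0.   0.2  0.7] w 0.0851
(np.float64(475.8), np.float64(-1.7), 150) -> [-464.  -494.6  100.2]
(np.float64(475.8), np.float64(-1.7), 60) -> [-464.  -494.5  190.2]
```

move_arm([
  [0.6,-0.06,-0.06,0,-2],
  [0.6,-0.1,-0.1,0,-4],
  [0.6,-0.14,-0.15,0,-6],
  [0.6,-0.18,-0.19,0,-8],
  [0.6,-0.22,-0.235,0.01,-9.7],
  [0.6,-0.26,-0.28,0.03,-9.7],
  [0.6,-0.3,-0.32,0.05,-9.7],
  [0.6,-0.34,-0.36,0.07,-9.7],
  [0.6,-0.38,-0.405,0.09,-9.7],
  [0.6,-0.42,-0.45,0.1,-9.7],
  [0.6,-0.464,-0.494,0.12,-9.7],
  [0.6,-0.464,-0.494,0.15,-9.7],
  [0.6,-0.464,-0.494,0.19,-9.7],
  [0.6,-0.464,-0.494,0.19,-9.7],
  [0.6,-0.464,-0.494,0.19,-9.7],
])

```text
time: 2.17
eef_pos: [0.4765, -0.001, 0.0618]
tcp_rot: [0.001, 0.029, 1.0, -0.0]
contact_force: [0.6, 0.3, 1.4]
grip_width: 0.0513
grip_force: 0.0
```

```bash
python3 - <<'E'
from h import *
s=read_state(); f=eyes.grab_frame('wrist'); cv2.imwrite('pics/w1.png',f['frame'])
plan(bp(-168,62,40)); print(np.round(f['tool_from_camera'],3).tolist(),f['camera_matrix'].tolist())
E
```

```text
t 2.23 tcp [477.   -1.1  62.3] board [-166.9   62.7] yaw-board 0.03 F [0.1 0.1 0.2] w 0.051
(np.float64(475.8), np.float64(-1.7), 40) -> [ 1.2 -0.7 22.3]
[[-0.0, 0.96, 0.281, 0.071], [1.0, -0.0, 0.0, -0.0], [0.0, 0.281, -0.96, -0.125], [0.0, 0.0, 0.0, 1.0]] [[304.5277331982371, 0.0, 276.2941584841121], [0.0, 304.5277331982371, 209.44050998705177], [0.0, 0.0, 1.0]]
```

View pics/w1.png

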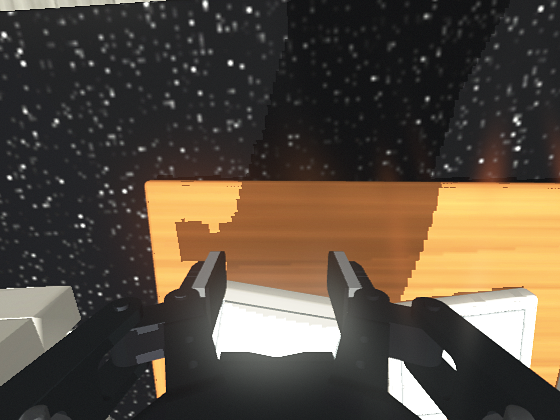

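The wrist view shows the fingertips at about (215,255) and (335,255), on bare board just short of the right tile's near edge at row ~285. Next I lower and push.

move_arm([
  [0.6,0,0,0.012,0],
  [0.6,0,0,0.022,0],
  [0.6,0,0,0.024,0],
  [0.6,0,0,0.025,0],
  [0.6,0,0,0.026,0],
  [0.6,0,0,0.026,0],
])

```text
time: 2.98
eef_pos: [0.4761, -0.001, 0.0344]
tcp_rot: [0.0, 0.029, 1.0, 0.0]
contact_force: [-0.3, -0.4, 0.3]
grip_width: 0.0515
grip_force: 0.0
```

move_arm([
  [0.6,-0.008,0,0,0],
  [0.6,-0.016,0,0,0],
  [0.6,-0.022,0,0,0],
  [0.6,-0.028,0,0,0],
  [0.6,-0.034,0,0,0],
  [0.6,-0.04,0,0,0],
  [0.6,-0.046,0,0,0],
  [0.6,-0.052,0,0,0],
  [0.6,-0.057,0,0,0],
  [0.6,-0.06,0,0,0],
  [0.6,-0.063,0,0,0],
  [0.6,-0.063,0,0,0],
])

```text
time: 4.47
eef_pos: [0.5392, -0.0046, 0.0344]
tcp_rot: [0.0, 0.029, 1.0, 0.0]
contact_force: [0.2, 0.1, -0.1]
grip_width: 0.0514
grip_force: 0.0
```

```bash
python3 - <<'E'
from h import *
f=eyes.grab_frame('side'); plan(bp(-101,62.7,34))
for r in rects(f,.028,(245,140,345,245)): print(np.round(w2b(r[0]/1000),1),r[1],round(r[2]+3.3,1))
E
```

```text
t 4.53 tcp [539.1  -4.7  34.4] board [-104.7   62.7] yaw-board 0.0 F [-0.7  0.7 -0.1] w 0.0513
(np.float64(542.8), np.float64(-4.9), 34) -> [-3.7 -0.   0.4]
[-47.8  74.7] [105.1  90.8] 0.2
[-89.6 185.6] [ 92.7 100. ] 8.0
[-92.5 305.3] [91.3 98.3] 3.9
```

move_arm([
  [0.6,-0.002,0,0,0],
  [0.6,-0.003,0,0,0],
  [0.6,-0.004,0,0,0],
  [0.6,-0.005,0,0,0],
  [0.6,-0.005,0,0,0],
])

```text
time: 5.15
eef_pos: [0.5424, -0.0047, 0.0341]
tcp_rot: [-0.002, 0.029, 1.0, 0.0]
contact_force: [-8.9, -0.3, 6.0]
grip_width: 0.0512
grip_force: 4.7
```

move_arm([
  [0.6,0.015,0,0,0],
  [0.6,0.04,0.0,-0.01,0],
  [0.6,0.062,0.03,-0.03,0],
  [0.6,0.062,0.08,-0.03,0],
  [0.6,0.062,0.118,-0.03,0],
  [0.6,0.062,0.118,-0.02,0],
  [0.6,0.062,0.118,0,0],
  [0.6,0.062,0.118,0,0],
  [0.6,0.052,0.118,0,0],
  [0.6,0.044,0.118,0,0],
  [0.6,0.037,0.118,0,0],
  [0.6,0.03,0.118,0,0],
  [0.6,0.023,0.118,0,0],
  [0.6,0.016,0.118,0,0],
  [0.6,0.01,0.118,0,0],
  [0.6,0.005,0.118,0,0],
  [0.6,0.002,0.118,0,0],
  [0.6,0.001,0.118,0,0],
  [0.6,0.0,0.118,0,0],
  [0.6,0.0,0.118,0,0],
])

```text
time: 7.65
eef_pos: [0.5498, 0.113, 0.0342]
tcp_rot: [-0.001, 0.029, 1.0, 0.0]
contact_force: [-5.8, 0.3, 3.7]
grip_width: 0.0514
grip_force: 2.7
```

move_arm([
  [0.6,0.015,0,0,0],
  [0.6,0.04,0.0,-0.01,0],
  [0.6,0.06,0.03,-0.03,0],
  [0.6,0.06,0.08,-0.03,0],
  [0.6,0.06,0.12,-0.03,0],
  [0.6,0.06,0.12,-0.02,0],
  [0.6,0.06,0.12,0,0],
  [0.6,0.06,0.12,0,0],
  [0.6,0.052,0.12,0,0],
  [0.6,0.044,0.12,0,0],
  [0.6,0.037,0.12,0,0],
  [0.6,0.03,0.12,0,0],
  [0.6,0.023,0.12,0,0],
  [0.6,0.016,0.12,0,0],
  [0.6,0.01,0.12,0,0],
  [0.6,0.005,0.12,0,0],
  [0.6,0.002,0.12,0,0],
  [0.6,0.001,0.12,0,0],
  [0.6,0.0,0.12,0,0],
  [0.6,0.0,0.12,0,0],
])

```text
time: 10.15
eef_pos: [0.5574, 0.2327, 0.0342]
tcp_rot: [-0.0, 0.029, 1.0, 0.0]
contact_force: [-1.6, 0.5, 0.3]
grip_width: 0.0512
grip_force: 0.8
```

```bash
python3 - <<'E'
from h import *
f=eyes.grab_frame('side'); plan(bp(-45,385,60))
for r in rects(f,.028,(245,140,345,245)): print(np.round(w2b(r[0]/1000),1),r[1],round(r[2]+3.3,1))
E
```

```text
t 10.2 tcp [557.4 232.7  34.2] board [-100.1  300.8] yaw-board 0.01 F [-1.8  0.1  0.5] w 0.0512
(np.float64(617.2), np.float64(313.7), 60) -> [-55.1  84.3 -25.8]
[-39.7 126. ] [209.9  82.8] 0.3
[-44.6 301.9] [102.2  93. ] 0.4
```

move_arm([
  [0.6,0.015,0,0,0],
  [0.3,0.02,0.01,-0.03,0],
  [0,0.0,0.04,-0.055,0],
  [0,-0.04,0.075,-0.055,0],
  [0,-0.055,0.077,-0.055,0],
  [0,-0.055,0.077,-0.04,0],
  [0,-0.055,0.077,-0.015,0],
  [0,-0.055,0.077,-0.007,0],
  [0,-0.055,0.077,-0.007,0],
])

```text
time: 11.32
eef_pos: [0.6159, 0.306, 0.0406]
tcp_rot: [-0.001, 0.029, 1.0, -0.0]
contact_force: [-0.4, 0.0, -0.8]
grip_width: -0.0002
grip_force: 0.0
```

```bash
python3 - <<'E'
from h import *
plan(bp(-45,284,41)); f=eyes.grab_frame('side')
cv2.imwrite('pics/s2.png',cv2.resize(f['frame'][120:320,200:400],None,fx=3,fy=3))
E
```

```text
t 11.32 tcp [615.9 306.   40.6] board [-45.9 377.3] yaw-board -0.0 F [-0.4  0.  -0.8] w -0.0002
(np.float64(611.4), np.float64(212.8), 41) -> [ -0.9 -93.3  -0.3]
```

View pics/s2.png

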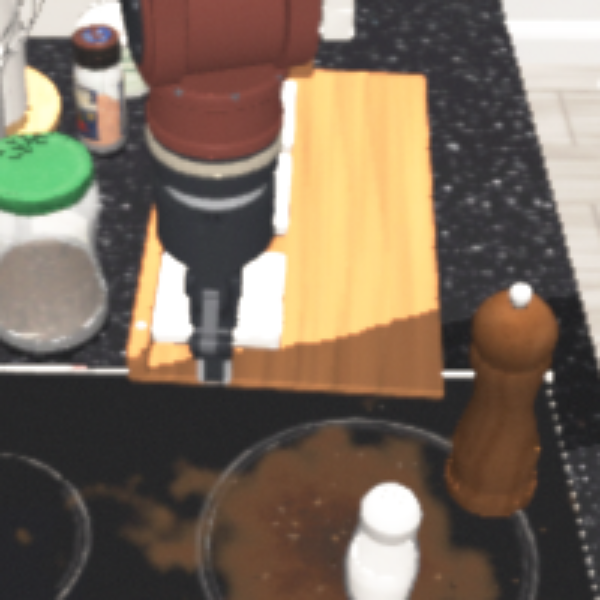

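The crop shows the shut fingers at (213,360), just left of the left tile's edge (row ~345), with all three tiles in line along the rail. Next I push toward the stop.

move_arm([
  [0,0,-0.008,0,0],
  [0,0,-0.016,0,0],
  [0,0,-0.023,0,0],
  [0,0,-0.03,0,0],
  [0,0,-0.037,0,0],
  [0,0,-0.044,0,0],
  [0,0,-0.051,0,0],
  [0,0,-0.058,0,0],
  [0,0,-0.065,0,0],
  [0,0,-0.072,0,0],
  [0,0,-0.078,0,0],
  [0,0,-0.083,0,0],
  [0,0,-0.087,0,0],
  [0,0,-0.089,0,0],
  [0,0,-0.089,0,0],
])

```text
time: 13.25
eef_pos: [0.6117, 0.2173, 0.0413]
tcp_rot: [-0.0, 0.029, 1.0, -0.0]
contact_force: [-0.3, 2.1, 1.0]
grip_width: 0.0001
grip_force: 0.7
```

```bash
python3 -c "
from h import *
plan(bp(-45,284.5,41))"
```

```text
t 13.25 tcp [611.7 217.3  41.3] board [-45.  288.5] yaw-board -0.01 F [-0.3  2.1  1. ] w 0.0001
(np.float64(611.5), np.float64(213.3), 41) -> [-0.  -4.   0.3]
```

move_arm([
  [0,0,-0.002,0,0],
  [0,0,-0.004,0,0],
  [0,0,-0.005,0,0],
  [0,0,-0.006,0,0],
  [0,0,-0.006,0,0],
])

```text
time: 13.88
eef_pos: [0.6114, 0.2114, 0.0413]
tcp_rot: [-0.0, 0.029, 1.0, -0.0]
contact_force: [-0.4, 2.4, 1.4]
grip_width: -0.0
grip_force: 1.4
```

move_arm([
  [0,0,-0.001,0,0],
  [0,0,-0.002,0,0],
  [0,0,-0.003,0,0],
  [0,0,-0.004,0,0],
  [0,0,-0.004,0,0],
])

```text
time: 14.5
eef_pos: [0.6112, 0.2074, 0.0413]
tcp_rot: [-0.0, 0.029, 1.0, -0.0]
contact_force: [-0.1, 3.3, 0.7]
grip_width: -0.0003
grip_force: 1.4
```

move_arm([
  [0,0,-0.001,0,0],
  [0,0,-0.002,0,0],
  [0,0,-0.003,0,0],
  [0,0,-0.004,0,0],
  [0,0,-0.004,0,0],
])

```text
time: 15.12
eef_pos: [0.611, 0.2047, 0.0414]
tcp_rot: [0.0, 0.028, 1.0, 0.001]
contact_force: [1.4, 9.3, -0.6]
grip_width: 0.0001
grip_force: 4.7
```

```bash
python3 - <<'E'
from h import *
plan()
for n,b in(('top',(226,195,374,275)),('side',(245,130,345,245))):
    f=eyes.grab_frame(n)
    for r in rects(f,.028,b): print(n,np.round(w2b(r[0]/1000),1),r[1],round(r[2]+3.3,1))
    c=f['frame'][180:280,220:385] if n=='top' else f['frame'][120:250,235:355]
    cv2.imwrite(f'pics/{n}3.png',cv2.resize(c,None,fx=4,fy=4,interpolation=cv2.INTER_CUBIC))
E
```

```text
t 15.12 tcp [611.  204.7  41.4] board [-44.9 275.9] yaw-board 0.05 F [ 1.4  9.3 -0.6] w 0.0001
top [-45.1 104.7] [211.2  93.4] -0.5
side [-77.7 142.5] [288.9  37. ] -3.0
side [-10.4 211.7] [ 36. 150.] 7.2
```

View pics/top3.png

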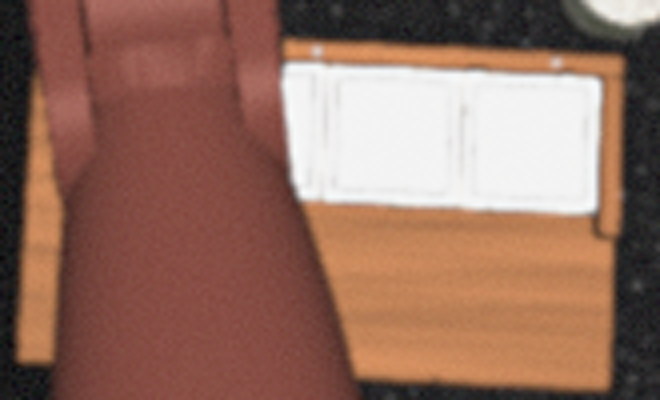

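The crop shows the three tiles abutting in a row along the rail. The right tile's right edge at (602,140) is against the stop, and the forearm hides the left tile. I'll press lightly once more, then back off toward the mill to get a clear view.

move_arm([
  [0,0,-0.001,0,0],
  [0,0,-0.0015,0,0],
  [0,0,-0.0015,0,0],
  [0,0,0.02,0,0],
  [0,0,0.03,-0.04,0],
  [0,0.0,0.05,-0.1,0],
  [0.5,0.05,0.09,-0.15,0],
  [1,0.09,0.13,-0.2,0],
  [1,0.13,0.167,-0.22,0],
  [1,0.17,0.167,-0.22,0],
  [1,0.181,0.167,-0.22,0],
  [1,0.181,0.167,-0.22,0],
])

```text
time: 16.73
eef_pos: [0.4396, 0.3808, 0.2614]
tcp_rot: [0.0, 0.028, 1.0, -0.0]
contact_force: [0.1, -0.9, -0.1]
grip_width: 0.0853
grip_force: 0.0
```

```bash
python3 - <<'E'
from h import *
plan((439.5,382,146))
s=read_state(); w=eyes.grab_frame('wrist'); cv2.imwrite('pics/w4.png',w['frame'])
a=[]
for n,b in(('top',(226,195,374,275)),('side',(245,130,345,250))):
    f=eyes.grab_frame(n)
    for r in rects(f,.028,b): print(n,np.round(w2b(r[0]/1000),1),r[1],round(r[2]+3.3,1))
    c=f['frame'][185:250,230:385] if n=='top' else f['frame'][125:245,240:360]
    a.append(cv2.resize(c,(700,300) if n=='top' else (300,300),interpolation=cv2.INTER_CUBIC))
im=np.zeros((600,700,3),np.uint8); im[:300]=a[0]; im[300:,:300]=a[1]; im[300:,300:]=cv2.resize(w['frame'],(400,300)); cv2.imwrite('pics/c4.png',im)
E
```

```text
t 16.73 tcp [439.6 380.8 261.4] board [-226.2  441.9] yaw-board 0.05 F [ 0.1 -0.9 -0.1] w 0.0853
(439.5, 382, 146) -> [  0.2   1.2 115.4]
top [-44.8 135.3] [272.7  93.3] -0.4
side [-45.1 138.4] [276.6  91.2] -0.5
```

View pics/c4.png

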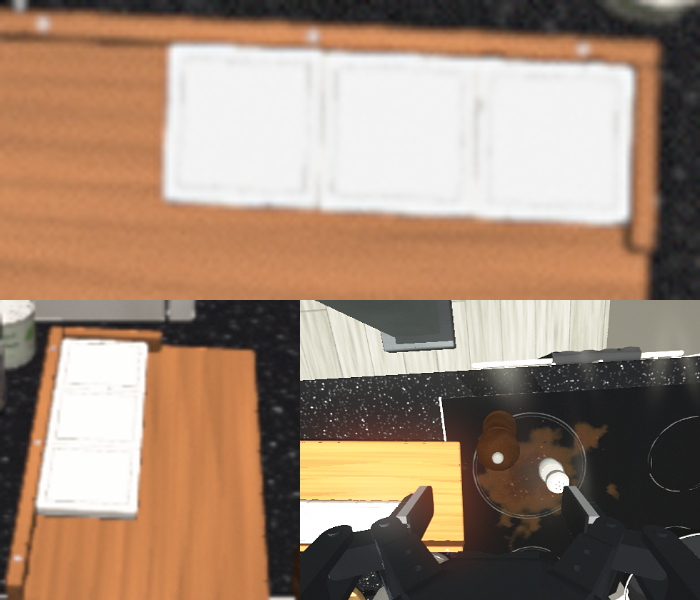

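The row is straight and closed: the top-view bounding box is 272.7 x 93.3 mm, including about 3 mm of blur, and it is centred where it should be. The wrist inset shows the mill knob at about (277,220) and the shaker top at about (361,253) in full-image pixels.

```bash
python3 - <<'E'
from h import *
s=read_state(); w=eyes.grab_frame('wrist'); f=eyes.grab_frame('top')
T=np.eye(4); T[:3,:3]=Rt(s); T[:3,3]=s['eef_pos']; T=T@w['tool_from_camera']
g=w['frame'].min(2)
def big(x0,y0,x1,y1,t):
    n,_,st,c=cv2.connectedComponentsWithStats((g[y0:y1,x0:x1]>t).astype(np.uint8)); i=1+np.argmax(st[1:,4]); return c[i]+[x0,y0],st[i]+[x0,y0,0,0,0]
k,st=big(265,208,290,235,150); print('knob',k,st,np.round(ray(w,k,.173,T)*1000,1))
k,st=big(330,215,380,272,110); print('shaker',k,st)
m=(g[215:272,330:380]>110); ys,xs=np.nonzero(m)
c=cv2.imread('pics/c4.png'); 
# shaker hull extremes: cap end ellipse = far end from the nadir
cv2.imwrite('pics/w5.png',np.hstack([cv2.resize(w['frame'][205:280,320:390],(420,450)),cv2.resize(f['frame'][232:268,145:180],(378,450),interpolation=cv2.INTER_CUBIC)[:,:378]]))
c1=b2w(-44.8,135.3); e=np.array([np.sin(np.radians(3.7)),np.cos(np.radians(3.7))]); print('cell1',c1*1000,'cell2',(c1+.09*e)*1000)
E
```

```text
knob [277.44623656 219.59677419] [270 212  15  16 186] [[440.2 380.6 173. ]]
shaker [355.90489318 244.50379049] [ 335  221   45   49 1451]
cell1 [603.06269946  64.3545162 ] cell2 [608.87060721 154.16692184]
```

View pics/w5.png

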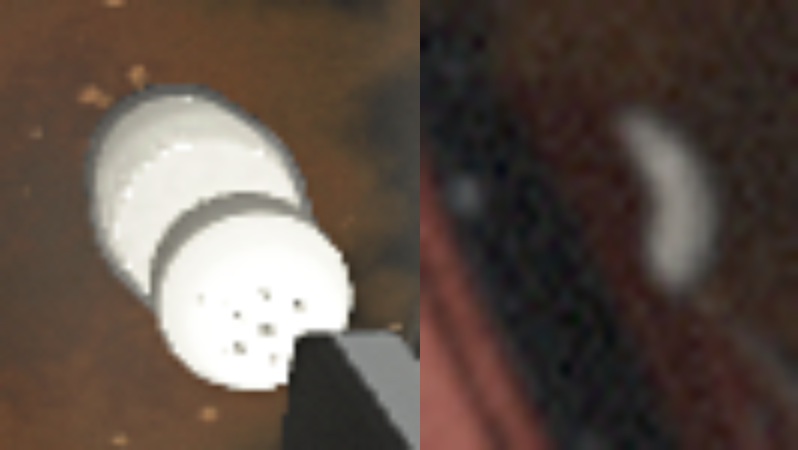

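The left crop shows the shaker's top disc centred at (252,298), which is wrist pixel (362,255), just inside the right finger's outline. The top-view patch is blocked by the arm.

move_arm([
  [1,0,0.0005,0.05,0],
  [1,0,0.0005,0.09,0],
  [1,0,0.0005,0.115,0],
  [1,0,0.0005,0.115,0],
  [0.7,0,0.0005,0.115,0],
  [0.4,0,0.0005,0.115,0],
  [0.3,0,0.0005,0.115,0],
  [0.3,0,0.0005,0.115,0],
  [0.3,0,0.0005,0.115,0],
  [0.3,0,0.0005,0.115,0],
], newtons=40)

```text
time: 18.23
eef_pos: [0.4408, 0.3817, 0.1483]
tcp_rot: [0.001, 0.029, 1.0, 0.001]
contact_force: [-1.2, 0.1, 6.6]
grip_width: 0.0462
grip_force: 41.2
```

move_arm([
  [0.3,0,0,-0.02,0],
  [0.3,0,0,-0.05,0],
  [0.3,0,0,-0.08,0],
  [0.3,0,0,-0.08,0],
  [0.3,0,0,-0.08,0],
])

```text
time: 18.85
eef_pos: [0.4398, 0.3811, 0.226]
tcp_rot: [-0.0, 0.029, 1.0, -0.0]
contact_force: [0.2, 0.3, -1.8]
grip_width: 0.046
grip_force: 41.6
```

```bash
python3 - <<'E'
from h import *
plan((603.1,64.4,168),(513,468,61))
s=read_state(); w=eyes.grab_frame('wrist'); f=eyes.grab_frame('side')
cv2.imwrite('pics/w6.png',np.hstack([cv2.resize(w['frame'],(400,300)),cv2.resize(f['frame'][100:340,240:440],(250,300))]))
E
```

```text
t 18.85 tcp [439.8 381.1 226. ] board [-226.1  442.1] yaw-board 0.0 F [ 0.2  0.3 -1.8] w 0.046
(603.1, 64.4, 168) -> [-181.3 -306.8   58. ]
(513, 468, 61) -> [-68.2  91.  164.9]
```

View pics/w6.png

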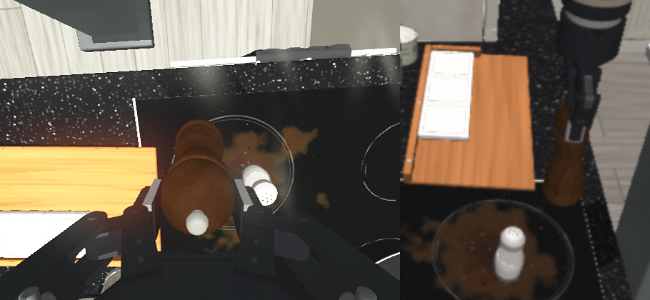

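The wrist image (left) shows the mill held between the fingers, its knob at (197,222). The side crop shows it hanging upright, with the shaker still standing on the hob.

move_arm([
  [0.3,-0.01,-0.02,0,0],
  [0.3,-0.03,-0.05,0,0],
  [0.3,-0.05,-0.085,0,0],
  [0.3,-0.07,-0.12,0,0],
  [0.3,-0.09,-0.155,0,0],
  [0.3,-0.11,-0.19,0,0],
  [0.3,-0.13,-0.225,0,0],
  [0.3,-0.15,-0.26,0,0],
  [0.3,-0.17,-0.285,0,0],
  [0.3,-0.178,-0.3,0,0],
  [0.3,-0.181,-0.307,0,0],
  [0.3,-0.181,-0.307,0,0],
  [0.3,-0.181,-0.307,0.02,0],
  [0.3,-0.181,-0.307,0.04,0],
  [0.3,-0.181,-0.307,0.05,0],
  [0.3,-0.181,-0.307,0.05,0],
])

```text
time: 20.95
eef_pos: [0.6021, 0.0646, 0.1748]
tcp_rot: [-0.001, 0.029, 1.0, 0.0]
contact_force: [-1.1, 0.6, -1.3]
grip_width: 0.0457
grip_force: 41.6
```

```bash
python3 - <<'E'
from h import *
plan((603.1,64.4,170))
E
```

```text
t 20.95 tcp [602.1  64.6 174.8] board [-45.8 135.5] yaw-board 0.02 F [-1.1  0.6 -1.3] w 0.0457
(603.1, 64.4, 170) -> [-1.1 -0.1  4.8]
```

Lowering the mill in small steps, watching the force.

move_arm([
  [0.3,-0.001,0,0.002,0],
  [0.3,-0.001,0,0.003,0],
  [0.3,-0.001,0,0.004,0],
  [0.3,-0.001,0,0.005,0],
  [0.3,-0.001,0,0.005,0],
])

```text
time: 21.58
eef_pos: [0.6039, 0.0642, 0.1713]
tcp_rot: [-0.0, 0.029, 1.0, 0.0]
contact_force: [0.4, 0.6, -1.3]
grip_width: 0.0462
grip_force: 41.6
```

move_arm([
  [0.3,0,0,0.001,0],
  [0.3,0,0,0.002,0],
  [0.3,0,0,0.002,0],
  [0.3,0,0,0.002,0],
])

```text
time: 22.08
eef_pos: [0.6044, 0.0642, 0.1703]
tcp_rot: [0.001, 0.029, 1.0, -0.0]
contact_force: [-1.5, -0.0, 4.8]
grip_width: 0.0456
grip_force: 42.3
```

move_arm([
  [0.58,0,0,0,0],
  [0.62,0,0,0,0],
  [0.75,0,0,0,0],
  [0.9,0,0,0,0],
  [1,0,0,0,0],
  [1,0,0,-0.02,0],
  [1,0,0,-0.05,0],
  [1,0,0,-0.08,0],
  [1,0,0,-0.08,0],
])

```text
time: 23.2
eef_pos: [0.6053, 0.0641, 0.2538]
tcp_rot: [0.003, 0.029, 1.0, -0.0]
contact_force: [0.1, 0.1, 0.1]
grip_width: 0.0851
grip_force: 0.0
```

```bash
python3 - <<'E'
from h import *
s=read_state(); w=eyes.grab_frame('wrist'); f=eyes.grab_frame('side')
T=np.eye(4); T[:3,:3]=Rt(s); T[:3,3]=s['eef_pos']; T=T@w['tool_from_camera']
p=proj(w,[[.603,.0644,.192]],T)[0].astype(int); g=w['frame'].min(2); x0,y0=p-30
n,_,st,c=cv2.connectedComponentsWithStats((g[max(y0,0):y0+60,x0:x0+60]>150).astype(np.uint8))
print('exp',p,[(c[i]+[x0,max(y0,0)],st[i,4],np.round(ray(w,c[i]+[x0,max(y0,0)],.195,T)*1000,1)) for i in range(1,n) if st[i,4]>20])
# shaker, side/top views: white blob around expected
t=eyes.grab_frame('top')
for nm,im,bx in(('top',t,(148,236,178,262)),('side',f,(310,275,348,330))):
    a=im['frame'][bx[1]:bx[3],bx[0]:bx[2]].min(2); n,_,st,c=cv2.connectedComponentsWithStats((a>110).astype(np.uint8)); i=1+np.argmax(st[1:,4]); print(nm,c[i]+bx[:2],st[i]+[bx[0],bx[1],0,0,0])
plan((480,468,200))
E
```

```text
exp [276 228] []
top [161.4009901  248.58910891] [153 242  18  14 202]
side [327.72316384 302.97175141] [315 281  26  45 885]
t 23.35 tcp [603.8  64.3 249.3] board [-44.  135.2] yaw-board 0.01 F [-0.2  0.1  0.4] w 0.085
(480, 468, 200) -> [146.8 396.   49.4]
```

move_arm([
  [1,0.015,0.05,-0.005,0],
  [1,0.03,0.1,-0.005,0],
  [1,0.045,0.15,0,0],
  [1,0.06,0.2,0.01,0],
  [1,0.075,0.25,0.03,0],
  [1,0.09,0.3,0.05,0],
  [1,0.1,0.35,0.06,0],
  [1,0.113,0.395,0.06,0],
  [1,0.113,0.395,0.06,0],
  [1,0.113,0.395,0.06,0],
])

```text
time: 24.6
eef_pos: [0.5135, 0.4647, 0.1885]
tcp_rot: [-0.001, 0.029, 1.0, -0.0]
contact_force: [0.1, -0.4, 0.5]
grip_width: 0.085
grip_force: 0.0
```

```bash
python3 - <<'E'
from h import *
s=read_state(); w=eyes.grab_frame('wrist'); cv2.imwrite('pics/w7.png',w['frame'])
T=np.eye(4); T[:3,:3]=Rt(s); T[:3,3]=s['eef_pos']; T=T@w['tool_from_camera']
g=w['frame'].min(2); p=proj(w,[[.514,.465,.096]],T)[0].astype(int); x0,y0=p-[60,60]
n,_,st,c=cv2.connectedComponentsWithStats((g[y0:y0+110,x0:x0+120]>160).astype(np.uint8))
print('exp',p,[(c[i]+[x0,y0],st[i]+[x0,y0,0,0,0],np.round(ray(w,c[i]+[x0,y0],.096,T)*1000,1)) for i in range(1,n) if st[i,4]>50])
cv2.imwrite('pics/w7c.png',cv2.resize(w['frame'][y0:y0+120,x0:x0+120],(480,480)));print(x0,y0); plan()
f=eyes.grab_frame('top'); s2=eyes.grab_frame('side')
# mill check: knob in both views
for nm,im,z in(('top',f,.195),('side',s2,.195)):
    q=proj(im,[[.603,.0644,.195]])[0].astype(int); a=im['frame'][q[1]-12:q[1]+12,q[0]-12:q[0]+12]; h=im['frame'][q[1],q[0]]; print(nm,q,h)
a=cv2.resize(w['frame'][y0:y0+120,x0:x0+120],(400,400)); b=cv2.resize(f['frame'][185:250,225:380],(400,168)); c=cv2.resize(s2['frame'][110:250,230:370],(400,400))
im=np.zeros((568,800,3),np.uint8); im[:400,:400]=a; im[:400,400:]=c; im[400:,:400]=b; cv2.imwrite('pics/c7.png',im)
E
```

```text
exp [277 219] [(array([280.83007697, 206.45825933]), array([ 260,  179,   43,   55, 1689]), array([[504.4, 468.3,  96. ]]))]
217 159
t 24.65 tcp [513.9 464.2 188.8] board [-156.9  529.4] yaw-board -0.03 F [1.9 0.5 0.2] w 0.0852
top [323 204] [242 246 247]
side [278 111] [236 240 243]
```

View pics/c7.png

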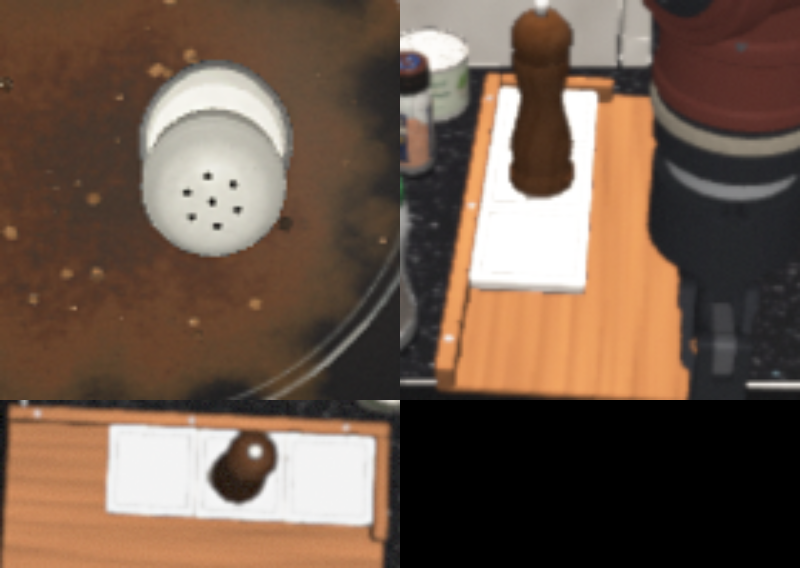

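The last picture shows the mill standing upright in the middle of the middle tile. The row is intact, and the shaker's cap is centred at wrist pixel (280.6, 219.6), about 3 mm in +y from the TCP.

move_arm([
  [1,0,0.003,0.04,0],
  [1,0,0.003,0.08,0],
  [1,0,0.003,0.11,0],
  [1,0,0.003,0.127,0],
  [1,0,0.003,0.127,0],
  [0.7,0,0.003,0.127,0],
  [0.45,0,0.003,0.127,0],
  [0.3,0,0.003,0.127,0],
  [0.3,0,0.003,0.127,0],
  [0.3,0,0.003,0.127,0],
  [0.3,0,0.003,0.127,0],
], newtons=30)

```text
time: 26.12
eef_pos: [0.5147, 0.4686, 0.0639]
tcp_rot: [0.001, 0.029, 1.0, 0.001]
contact_force: [-0.3, -0.4, 6.6]
grip_width: 0.0368
grip_force: 30.2
```

```bash
python3 -c "
from h import *
plan((608.9,154.2,83))"
```

```text
t 26.12 tcp [514.7 468.6  63.9] board [-156.3  533.8] yaw-board 0.01 F [-0.3 -0.4  6.6] w 0.0368
(608.9, 154.2, 83) -> [-112.1 -308.5  -19.3]
```

move_arm([
  [0.3,0,0,-0.02,0],
  [0.3,0,0,-0.05,0],
  [0.3,0,0,-0.08,0],
  [0.3,0,0,-0.08,0],
  [0.3,0,0,-0.08,0],
])

```text
time: 26.75
eef_pos: [0.5138, 0.4679, 0.1419]
tcp_rot: [-0.0, 0.029, 1.0, -0.0]
contact_force: [0.2, 0.1, -3.2]
grip_width: 0.036
grip_force: 30.1
```

```bash
python3 - <<'E'
from h import *
s=read_state(); w=eyes.grab_frame('wrist')
T=w['tool_from_camera']
g=w['frame'].min(2); p=proj(w,[[0,0,-.032]],T)[0].astype(int); x0,y0=p-[50,50]
m=(g[y0:y0+100,x0:x0+100]>110).astype(np.uint8); n,_,st,c=cv2.connectedComponentsWithStats(m)
for i in range(1,n):
    if st[i,4]>50: print('exp',p,c[i]+[x0,y0],st[i]+[x0,y0,0,0,0],ray(w,c[i]+[x0,y0],-.032,T)*1000)
cv2.imwrite('pics/w8.png',cv2.resize(w['frame'][y0:y0+100,x0:x0+100],(500,500)))
f=eyes.grab_frame('side'); q=proj(f,[s['eef_pos']])[0]; print(q)
# shaker axis in side view: white blob below the fingers
a=(f['frame'][int(q[1])-10:int(q[1])+50,int(q[0])-25:int(q[0])+25].min(2)>110).astype(np.uint8)
for r in range(0,60,5): 
    v=np.nonzero(a[r])[0]; print(r+int(q[1])-10, (v.min()+int(q[0])-25,v.max()+int(q[0])-25,len(v)) if len(v) else None)
plan((608.9,154.2,86))
E
```

```text
exp [276 325] [274.86515993 307.63282896] [ 232  275   86   74 5221] [[  7.36298627  -0.6665812  -32.        ]]
[332.7902737  266.56772867]
256 None
261 (np.int64(325), np.int64(326), 2)
266 (np.int64(325), np.int64(325), 1)
271 (np.int64(321), np.int64(327), 7)
276 (np.int64(320), np.int64(326), 7)
281 (np.int64(320), np.int64(343), 14)
286 (np.int64(320), np.int64(341), 18)
291 (np.int64(322), np.int64(339), 18)
296 (np.int64(330), np.int64(332), 3)
301 None
306 None
311 None
t 26.85 tcp [513.3 467.7 140.9] board [-157.6  532.8] yaw-board 0.0 F [-0.2  0.2 -1.4] w 0.0365
(608.9, 154.2, 86) -> [-113.5 -307.4   55. ]
```

```bash
python3 - <<'E'
from h import *
w=eyes.grab_frame('wrist'); T=w['tool_from_camera']
for r,z in((17,-.032),(17,-.02),(22,-.016),(18,0)):
    P=np.array([[r/1000*np.cos(a),r/1000*np.sin(a),z] for a in np.linspace(0,6.28,73)]); q=proj(w,P,T); print(r,z,'rows',q[:,1].min().round(),q[:,1].max().round(),'cols',q[:,0].min().round(),q[:,0].max().round())
g=cv2.cvtColor(w['frame'],cv2.COLOR_BGR2GRAY)
print('col276',g[200:420:4,276].tolist())
# dark holes in the cap
m=w['frame'][230:400,215:335]; k=cv2.morphologyEx(g[230:400,215:335],cv2.MORPH_BLACKHAT,np.ones((9,9)));
n,_,st,c=cv2.connectedComponentsWithStats((k>50).astype(np.uint8)); print([(np.round(c[i]+[215,230],0).tolist(),int(st[i,4])) for i in range(1,n) if st[i,4]>4])
E
```

```text
17 -0.032 rows 283.0 364.0 cols 229.0 324.0
17 -0.02 rows 267.0 342.0 cols 234.0 320.0
22 -0.016 rows 251.0 345.0 cols 223.0 331.0
18 0 rows 244.0 314.0 cols 237.0 316.0
col276 [72, 74, 113, 101, 189, 202, 223, 225, 238, 244, 244, 245, 243, 246, 138, 152, 158, 188, 194, 199, 200, 202, 209, 216, 220, 225, 233, 228, 230, 223, 224, 228, 229, 218, 222, 27, 210, 134, 41, 38, 45, 41, 42, 40, 39, 40, 39, 41, 40, 39, 40, 38, 38, 37, 37]
[([246.0, 231.0], 6), ([250.0, 230.0], 5), ([304.0, 231.0], 6), ([235.0, 261.0], 138), ([317.0, 259.0], 107), ([333.0, 260.0], 24), ([249.0, 266.0], 20), ([303.0, 268.0], 7), ([216.0, 269.0], 26), ([216.0, 287.0], 10), ([333.0, 291.0], 14), ([230.0, 293.0], 30), ([270.0, 310.0], 23), ([286.0, 315.0], 22), ([258.0, 319.0], 20), ([273.0, 326.0], 23), ([289.0, 330.0], 20), ([261.0, 334.0], 18), ([276.0, 339.0], 18)]
```

The hole pattern's centre at (273,326), against (276,325) expected, means the shaker is centred in the grip and upright. I'll carry it to the open-end tile.

move_arm([
  [0.3,-0.01,-0.02,0,0],
  [0.3,-0.03,-0.05,0,0],
  [0.3,-0.045,-0.09,0,0],
  [0.3,-0.06,-0.13,0,0],
  [0.3,-0.075,-0.17,0,0],
  [0.3,-0.09,-0.21,0,0],
  [0.3,-0.1,-0.25,0,0],
  [0.3,-0.108,-0.28,0,0],
  [0.3,-0.112,-0.3,0,0],
  [0.3,-0.113,-0.307,0,0],
  [0.3,-0.113,-0.307,0,0],
  [0.3,-0.113,-0.307,0.02,0],
  [0.3,-0.113,-0.307,0.04,0],
  [0.3,-0.113,-0.307,0.048,0],
  [0.3,-0.113,-0.307,0.048,0],
])

```text
time: 28.78
eef_pos: [0.6083, 0.1553, 0.093]
tcp_rot: [-0.001, 0.029, 1.0, -0.0]
contact_force: [0.4, -0.0, -1.4]
grip_width: 0.0366
grip_force: 30.0
```

```bash
python3 - <<'E'
from h import *
plan((608.9,154.2,86))
f=eyes.grab_frame('side'); q=proj(f,[[.603,.0644,.195]])[0].astype(int); print(f['frame'][q[1],q[0]])
E
```

```text
t 28.77 tcp [608.3 155.3  93. ] board [-44.8 226.4] yaw-board 0.03 F [ 0.4 -0.  -1.4] w 0.0366
(608.9, 154.2, 86) -> [-0.7 -1.1  7. ]
[62 58 56]
```

move_arm([
  [0.3,-0.0005,-0.0005,0.003,0],
  [0.3,-0.0005,-0.0005,0.005,0],
  [0.3,-0.0005,-0.0005,0.006,0],
  [0.3,-0.0005,-0.0005,0.007,0],
  [0.3,-0.0005,-0.0005,0.007,0],
  [0.3,-0.0005,-0.0005,0.007,0],
])

```text
time: 29.58
eef_pos: [0.6097, 0.1546, 0.0874]
tcp_rot: [0.0, 0.029, 1.0, 0.0]
contact_force: [-0.6, -0.7, -0.6]
grip_width: 0.0365
grip_force: 30.1
```

move_arm([
  [0.3,0,0,0.001,0],
  [0.3,0,0,0.002,0],
  [0.3,0,0,0.002,0],
  [0.3,0,0,0.002,0],
])

```text
time: 30.08
eef_pos: [0.6099, 0.1546, 0.0857]
tcp_rot: [0.0, 0.029, 1.0, 0.0]
contact_force: [-0.1, 0.1, 3.7]
grip_width: 0.0368
grip_force: 30.8
```

Contact with the tile: the force rose by about 4 N. Releasing gently and rising.

move_arm([
  [0.46,0,0,0,0],
  [0.5,0,0,0,0],
  [0.56,0,0,0,0],
  [0.63,0,0,0,0],
  [0.63,0,0,0,0],
  [0.63,0,0,-0.02,0],
  [0.63,0,0,-0.06,0],
  [0.63,0,0,-0.11,0],
  [0.63,0,0,-0.16,0],
  [0.63,0.05,0.05,-0.18,0],
  [0.63,0.09,0.1,-0.18,0],
  [0.63,0.13,0.15,-0.18,0],
  [0.63,0.15,0.2,-0.18,0],
  [0.63,0.16,0.24,-0.18,0],
  [0.63,0.16,0.24,-0.18,0],
])

```text
time: 31.95
eef_pos: [0.4624, 0.406, 0.2667]
tcp_rot: [0.001, 0.027, 1.0, 0.001]
contact_force: [0.2, -0.5, 0.9]
grip_width: 0.0541
grip_force: 0.0
```

```bash
python3 - <<'E'
from h import *
plan()
f=eyes.grab_frame('top'); s=eyes.grab_frame('side')
im=np.zeros((420,760,3),np.uint8)
for g,n in((f,'top'),(s,'side')):
    for nm,z,P in(('mill',.197,(.603,.0644)),('shaker',.118,(.6089,.1542))):
        q=proj(g,[[*P,z]])[0]; x,y=q.astype(int); a=g['frame'][max(y-10,0):y+10,x-10:x+10].min(2)
        nn,_,st,c=cv2.connectedComponentsWithStats((a>150).astype(np.uint8)); print(n,nm,q.round(1),[(c[i]+[x-10,max(y-10,0)],st[i,4]) for i in range(1,nn)])
def dark(g,box):  # silhouettes on the white row
    x0,y0,x1,y1=box
    return g['frame'][y0:y1,x0:x1]
a=cv2.resize(dark(f,(225,185,380,280)),(400,245),interpolation=cv2.INTER_CUBIC); b=cv2.resize(dark(s,(230,100,370,250)),(360,386),interpolation=cv2.INTER_CUBIC)
im[:245,:400]=a; im[:386,400:]=b; cv2.imwrite('pics/fin.png',im)
for r in rects(f,.028,(226,195,374,275)): print(np.round(w2b(r[0]/1000),1),r[1],round(r[2]+3.7,1))
E
```

```text
t 31.95 tcp [462.4 406.  266.7] board [-204.9  468.2] yaw-board 0.23 F [ 0.2 -0.5  0.9] w 0.0541
top mill [323.3 204.5] [(array([314.05555556, 198.22222222]), np.int32(18)), (array([331.2, 200.1]), np.int32(20)), (array([323.5, 204.5]), np.int32(16)), (array([331.55555556, 211.22222222]), np.int32(9))]
top shaker [284.  207.1] [(array([283.93353474, 205.13595166]), np.int32(331))]
side mill [278.9 110.3] [(array([277.19434629, 106.67491166]), np.int32(283))]
side shaker [275.6 163.4] [(array([272.25      , 165.26851852]), np.int32(216))]
[-44.9 135.4] [272.7  93.1] -0.1
```

```bash
python3 - <<'E'
from h import *
c2=np.array([.6089,.1542])
def cyl(r,z): return np.array([[*(c2+r*np.array([np.cos(a),np.sin(a)])),z] for a in np.linspace(0,6.28,37)])
for n in('top','side'):
    g=eyes.grab_frame(n); e=[]
    for r,z in((.022,.028),(.022,.102),(.017,.118)): q=proj(g,cyl(r,z)); e.append(q)
    q=np.vstack(e); print(n,'expected bbox',q.min(0).round(1),q.max(0).round(1),'cap',e[2].mean(0).round(1))
    x0,y0=q.min(0).astype(int)-5; x1,y1=q.max(0).astype(int)+6
    a=cv2.cvtColor(g['frame'],cv2.COLOR_BGR2GRAY)[y0:y1,x0:x1]; print(x0,y0)
    for r in a[::2]: print(' '.join('%3d'%v for v in r[::2]))
E
```

```text
top expected bbox [275.2 199.3] [292.8 220. ] cap [284. 207.]
270 194
178 173 169 172 173 174 157 155 153 146 136 142 140 138
245 241 242 242 244 243 241 238 240 237 236 234 234 235
238 239 239 240 240 234 235 234 239 237 239 234 234 237
236 243 243 244 244 244 242 241 243 244 243 242 243 242
229 244 243 244 243 223 195 191 208 234 244 243 243 243
228 244 243 244 199 173 207 214 208 182 230 244 244 243
227 244 244 221 148 198 221 229 223 199 198 243 243 243
237 243 244 171 151 209 229 237 223 201 182 243 244 243
238 244 240 143 145 185 219 226 219 190 166 238 244 243
239 244 239 130 135 145 180 193 170 150 177 242 244 243
239 243 244 174 124 118 133 147 137 132 200 245 243 243
239 244 244 212 145 128 126 129 140 161 238 244 243 243
241 243 244 243 230 186 147 164 217 241 245 244 243 242
241 243 243 243 244 243 237 241 244 244 243 243 244 241
241 243 243 243 244 244 244 244 244 243 243 243 244 237
237 241 241 240 241 241 242 243 243 243 243 244 244 236
side expected bbox [265.5 158.8] [285.5 201.3] cap [275.4 163.4]
260 153
179 161 255 249 255 104  47  48  47  51  52  53  52  48  90 2
[... 966 characters left out ...]
 255 255 243 198 193 196 196 194 194 189 172 228 254 254 254
254 255 255 243 188 198 205 208 203 201 195 173 248 255 255 255
254 255 255 247 176 195 203 204 202 200 187 178 253 255 255 255
253 255 255 251 166 179 188 193 191 185 174 191 255 255 255 255
253 255 255 252 158 173 181 185 182 177 167 172 255 255 255 255
255 255 255 224 159 169 178 179 179 172 161 162 250 255 255 255
255 255 255 215 170 169 174 177 175 172 157 171 246 255 255 255
255 255 255 255 211 172 178 177 175 178 172 194 255 255 255 255
255 255 255 255 255 253 203 205 204 203 242 255 255 255 255 255
255 255 255 255 255 255 255 255 255 255 255 255 255 255 255 254
254 243 242 241 242 254 253 254 254 255 255 255 255 255 255 255
```

Measured in both views, the shaker stands upright within about 2 mm of its tile centre. The mill's knob is where expected and the row is unmoved, so I'm handing in.

```bash
python3 -c "
from plant import robot
print(robot.sign_off())"
```

```text
the job is handed in; nothing more can be done
None
```

The job is handed in at about 32 s: the three tiles are in one closed row against the rail and end stop, the mill stands upright on the middle tile, the shaker stands upright on the open-end tile, and the tile by the stop is empty.

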